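# Seat a bearing cover and hold it pressed for the screws

## Robot

A 6-joint arm with a two-finger parallel gripper is mounted at the origin on a cart in front of the work surface, level with it; the furniture and walls round the work are solid. World frame = base frame: x ahead of the robot, y to its left, z up, the work surface at z = 0. Lengths are in m, angles in rad, forces in N, time in s.
With the tool pointing down it reaches from about 0.425 to 1.125 m from the base axis. Payload 14.9 kg.
Tool frame: the origin (TCP) lies at the very end of the fingers, on their centre line; the grasp point (between the pads) lies 19 mm behind it; x points along the fingers, z is the direction in which the jaws open and shut, and the axes are right-handed (so a half turn about x gives the same grasp; the last joint's range is limited). The gripper opens to 91 mm and grips with 3 to 60 N. Pads are 32 mm wide; open, the fingers measure 118 mm over their backs; the gripper's body (76 mm by 178 mm) begins 60 mm behind the grasp point.
Start: joints at [1.227, 0.379, 1.734, -0, 1.028, -0.033], TCP at [0.214, 0.666, 0.214] pointing down, gripper open.
Joint ranges: [-2.77, 2.77], [-0.74, 2.19], [0, 2.66], [-1.06, 4.2], [0.31, 2.87], [-3.08, 3.08]. Speed limits (rad/s): [1.89, 1.89, 2.39, 3.14, 3.14, 3.14].

## Interface

Orientations are given as a unit quaternion [w, x, y, z].
In Python, from cell import manip gives the robot as it stands. The module is installed in compiled form; this text tells all that it offers.
- The arm moves only by the tool step_arm, never from a script. Its argument "moves" is one flat list of numbers, 6 for each row, row after row: the shift along the tool's x, y, z in cm, then the turn, a rotation vector about the tool's x, y, z in rad. A call has 1 to 8 rows; each row is the pose to reach, as a shift and turn from the pose measured when the call began, along the tool's axes at that moment; what a row does not reach only later rows make up. A row lasts 1/10 s, in which the tool goes at most 50 mm and 8.59 degrees, less where a joint would pass 70% of its speed; a pose out of reach is approached as far as the arm can. A call with a gripper value outside its range is refused whole. "hand" is the opening, from -1 (shut) to 1 (fully open), so that 0 is half open, set as the call begins (left out, the last holds). The fingers move at their own pace and stop on an object; "grip_force" is the grip in N (left out, the last holds). Time passes only in rows, so rows that repeat a pose let the fingers close. It gives the time, the measured TCP pose, the force and the opening at its end, in the units of the state.
- manip.get_state(): the state, without advancing time (a new reading comes with each control period).
- manip.capture(name): name is "scene" or "side" or "wrist"; returns a dict with "color" (420x560x3 uint8, red, green, blue), "z_map" (420x560 float32, m along the optical axis (not along the pixel's ray), 0 where there is no reading), "K" (3x3 intrinsics, pixels), "dist_coeffs" ([k1, k2, p1, p2, k3] as OpenCV has them; the pictures are not rectified), "position" and "attitude" of the camera in the world; the wrist camera has in their place "hand_eye" (4x4, takes a point from camera to tool coordinates, whose origin is the TCP and whose axes are the tool frame's). Camera axes: x right, y up, looking along -z (the intrinsics and any distortion apply to the point x, -y, -z); pixel columns grow to the right and rows downward; lengths in m; the calibration is good to about 2 mm. A picture is of the moment at which its call begins: read the wrist's pose just before it.
- manip.job_done(): hands the job in, once; it reports no verdict.
The state is a dict: "t": time; "joints": joint angles; "qd": joint speeds; "effort": joint torques, N m; "tool_pos": TCP position; "tcp_rot": TCP orientation; "force": force on the tool from outside, world axes, zero at the start; "wrist_torque": the same for the moment, N m; "grip_width": finger opening in m.
Only numpy, scipy, OpenCV 4.12 (cv2) and the standard library are available. Lean on these libraries where they do the work, as an engineer would, in place of code of your own. Each camera call takes 0.05 s, during which the arm holds its last target.

## Task

Pick up the loose aluminium cover by its grip bar and set it on the green bearing housing in the spring pressing stand, spigot in the bore, seated level on the rim with its two screw ears over the housing's two ears. Then press the cover straight down against the spring until the stand's black pointer is in the green part of the scale, without ever driving the spring down to its stop, and finish while still holding it there with a steady push, as a third hand for a colleague who will put the screws in. Leave the tape measure, the red-lidded tin and the wooden blank where they are.

Things in the scene. Friction and masses are not known exactly. Their poses are not given: they have to be found in the camera images.
- cover: Loose aluminium cover, 122x78x49 mm, 0.15-0.23 kg, spigot down on a plywood board. Origin half-way up, 24.5 mm above its underside. From below: spigot diameter 58, 9 tall; flange diameter 78, 8 thick, with two screw ears along x (holes 50 mm from the middle); grip bar 44 long (x), 18 wide (y), from 7.5 below to 24.5 mm above the origin. z up; half a turn about z makes no difference.
- housing: Green round bearing housing on the stand's sprung nest plate, outside diameter 78, 40 mm high. Origin: centre of its underside; rim 40 mm above it (100 mm above the bench at rest). Bore diameter 62, 30 mm deep. Two screw ears along x, holes 50 mm from the middle. z up. With the cover seated, the cover's origin is 55.5 mm above this origin.
- nest (a joint): How far the nest with the housing is pressed down, m: 0 up (at rest), 0.030 hard stop. It starts to move at a 4 N load, then 0.4 N per mm (10 mm: 8 N, 22 mm: 12.8 N, including the cover's weight of about 2 N). The black pointer on the front moves down with it over a fixed scale: yellow 0 to 0.010, green 0.010 to 0.022, red below.
- stand: Fixed grey base plate of the pressing stand, 150x140x10 mm; origin at the centre of its underside, right below the housing, axes parallel to the housing's. Four guide posts at x +-52, y +-50 mm reach 78 mm above the bench; the scale plate at x -72 mm reaches 77 mm above the bench.
- tape_measure: Yellow and black tape measure, 89 x 80 x 32 mm, loose on the bench beyond the stand; origin at the centre of its underside. Leave it alone.
- wax_tin: Round tin with a red lid, diameter 67, height 32 mm, loose on the bench; origin at the centre of its underside. Leave it alone.
- blank_c: Eight-sided wooden blank, 68 x 70 x 31 mm, loose on the bench near the front edge, right of the board; origin at the centre of its underside. Leave it alone.
- board: Fixed plywood board on two end cleats, 260x220 mm, over the flat steel bars at the left; origin at the centre of its underside on the bench; its top is 23.5 mm above the bench. The cover lies on it.

How it is judged:
By the outcome, as a careful person would: the job done as asked, in the order asked, and still so for the second after the job is handed in, while the arm keeps its last pose, push and grip.
It also fails if it takes over 45 s, if anything falls off the work surface, if the arm or the gripper's body presses on something with over 40 N, if the wrist force passes 120 N, or if a joint passes its speed limit or range.

## Working session

There is one attempt and no reset: what is moved stays moved. The work goes in short steps, Python scripts to look and compute and a tool call to move; the robot and the scene stay as the last step left them, time stands still between calls to the robot, and variables do not carry over. Pictures are saved under pics/ and viewed, and the job is handed in when it is done.

Besides the shell and the picture viewer there is one more tool, called as a command line: name --argument value ..., lists and objects as JSON in quotes. step_arm: Moves the arm, as the interface text tells. Its arguments: {"type":"object","properties":{"moves":{"type":"array"},"hand":{"type":"number"},"grip_force":{"type":"number"}},"required":["moves"]}

```bash
mkdir -p pics; cat > h.py <<'E'
import numpy as np, cv2
from cell import manip
from scipy.spatial.transform import Rotation as R
def rot(q): return R.from_quat([q[1],q[2],q[3],q[0]]).as_matrix()
def cap(n,save=None):
    s=manip.get_state(); c=manip.capture(n)
    if n=="wrist":
        T=np.eye(4);T[:3,:3]=rot(s["tcp_rot"]);T[:3,3]=s["tool_pos"]
        c["T"]=T@np.array(c["hand_eye"])
    else:
        T=np.eye(4);a=np.array(c["attitude"]);T[:3,:3]=a if a.shape==(3,3) else rot(a);T[:3,3]=c["position"];c["T"]=T
    if save: cv2.imwrite("pics/"+save,c["color"][:,:,::-1])
    return c
def rays(c,uv):
    uv=np.array(uv,float).reshape(-1,1,2)
    p=cv2.undistortPoints(uv,np.array(c["K"]),np.array(c["dist_coeffs"])).reshape(-1,2)
    d=np.c_[p[:,0],-p[:,1],-np.ones(len(p))]
    return c["T"][:3,3],d@c["T"][:3,:3].T
def onplane(c,uv,z):
    o,d=rays(c,uv); return o+d*((z-o[2])/d[:,2])[:,None]
def cloud(c):
    h,w=c["z_map"].shape
    v,u=np.mgrid[:h,:w]
    o,d=rays(c,np.stack([u,v],-1).reshape(-1,2))
    return (o+d*c["z_map"].reshape(-1,1)).reshape(h,w,3)
E
python3 - <<'E'
from h import *
import pickle
s=manip.get_state();print(s)
for n in("scene","side","wrist"):
    c=cap(n,n+"0.png");pickle.dump(c,open(n+"0.pkl","wb"))
    print(n,c["T"].round(3).tolist(),np.array(c["K"]).tolist(),c["dist_coeffs"])
E
```

```text
{'t': 0.0, 'joints': array([ 1.22666966e+00,  3.79433446e-01,  1.73478193e+00, -4.09155733e-05,
        1.02850012e+00, -3.33089521e-02]), 'qd': array([ 0.00120666,  0.00172213, -0.00104997,  0.0002051 ,  0.00094168,
        0.00137892]), 'effort': array([-7.27542429e-03, -7.63742638e+01, -4.34369195e+01,  6.49080402e-02,
        4.23144386e-02, -8.81328742e-05]), 'tool_pos': array([0.21397087, 0.6660738 , 0.21327029]), 'tcp_rot': array([ 0.57104026, -0.41682143,  0.57168312,  0.4163548 ]), 'force': array([-1.08814072,  0.32219606, -0.42486818]), 'wrist_torque': array([-0.00831638, -0.00366088, -0.01281262]), 'grip_width': 0.09100957731180301}
scene [[0.698, 0.461, -0.548, 0.035], [-0.716, 0.444, -0.538, -0.416], [-0.005, 0.768, 0.64, 0.669], [0.0, 0.0, 0.0, 1.0]] [[425.5801135859737, 0.0, 278.1043324934988], [0.0, 425.5801135859737, 210.42171334492335], [0.0, 0.0, 1.0]] [-0.02715346  0.          0.          0.          0.        ]
side [[0.844, 0.346, -0.409, 0.089], [-0.536, 0.547, -0.643, -0.664], [0.002, 0.762, 0.647, 0.784], [0.0, 0.0, 0.0, 1.0]] [[465.20399676561334, 0.0, 275.5500111367347], [0.0, 465.20399676561334, 211.1640091370648], [0.0, 0.0, 1.0]] [-0.12159007  0.          0.          0.          0.        ]
wrist [[0.307, -0.925, -0.224, 0.151], [0.952, 0.298, 0.073, 0.686], [-0.001, -0.235, 0.972, 0.385], [0.0, 0.0, 0.0, 1.0]] [[365.4807165064532, 0.0, 279.13427982912316], [0.0, 365.4807165064532, 208.56484987011441], [0.0, 0.0, 1.0]] [-0.06922192  0.          0.          0.          0.        ]
```

View pics/scene0.png

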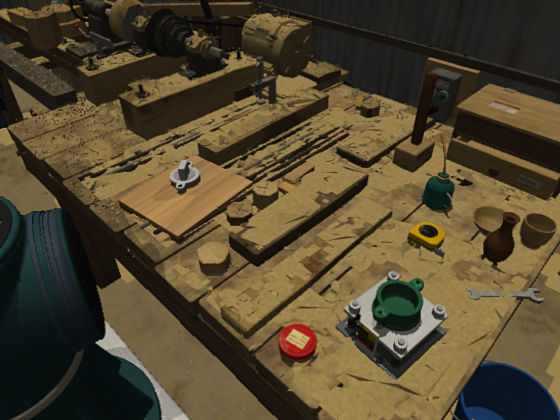

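View pics/side0.png

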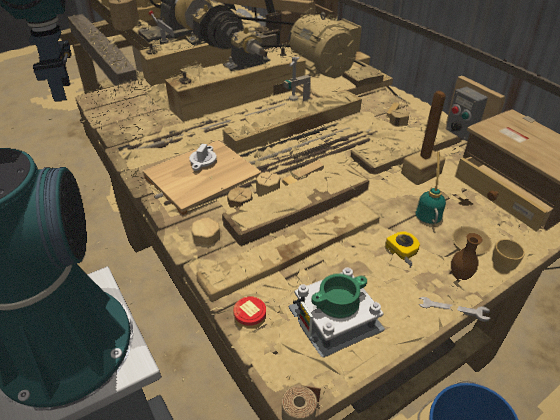

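View pics/wrist0.png

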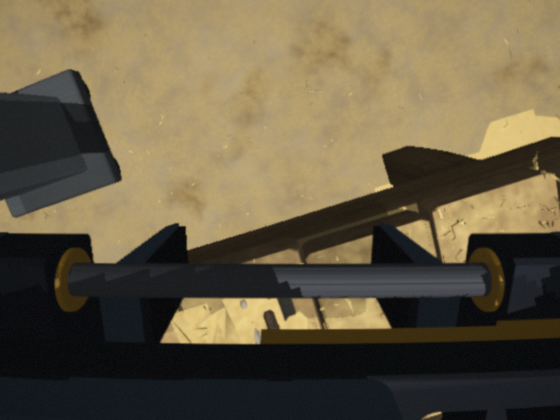

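Scene view: cover at about (183,178) on the board, green housing at (398,303), red tin at (298,340), blank at (214,257), tape at (427,234). Side view: cover at (203,158), housing at (340,293). Next I measure both from depth and colour.

```bash
python3 - <<'E'
from h import *
import pickle
for n,cc,hh in(("scene",(183,176),(398,303)),("side",(203,157),(340,293))):
    c=pickle.load(open(n+"0.pkl","rb"));P=cloud(c);img=c["color"]
    big=cv2.resize(img[cc[1]-35:cc[1]+35,cc[0]-45:cc[0]+45,::-1],None,fx=4,fy=4,interpolation=cv2.INTER_CUBIC)
    b2=cv2.resize(img[hh[1]-65:hh[1]+65,hh[0]-65:hh[0]+65,::-1],None,fx=3,fy=3,interpolation=cv2.INTER_CUBIC)
    cv2.imwrite(f"pics/z_{n}.png",np.hstack([cv2.resize(big,(400,390)),b2]))
    m=np.zeros(img.shape[:2],bool);m[cc[1]-40:cc[1]+40,cc[0]-50:cc[0]+50]=1
    Z=P[...,2]
    q=P[m&(Z>0.026)&(c["z_map"]>0)]; print(n,"cover hist",np.histogram(q[:,2],bins=np.arange(.02,.09,.004))[0])
    b=P[m&(abs(Z-0.0235)<.006)];print("board z",np.median(b[:,2]))
    top=q[(q[:,2]>.063)&(q[:,2]<.085)];print("top n",len(top),top.mean(0),np.median(top[:,2]))
    k=top[:,:2]-top[:,:2].mean(0);print(cv2.minAreaRect(top[:,:2].astype(np.float32)))
    hsv=cv2.cvtColor(img,cv2.COLOR_RGB2HSV)
    m=np.zeros(img.shape[:2],bool);m[hh[1]-70:hh[1]+70,hh[0]-70:hh[0]+70]=1
    g=m&(hsv[...,0]>60)&(hsv[...,0]<95)&(hsv[...,1]>80)&(hsv[...,2]>25)
    q=P[g];print("h hist",np.histogram(q[:,2],bins=np.arange(.04,.13,.005))[0])
    t=q[(q[:,2]>.092)&(q[:,2]<.108)];print(len(t),t.mean(0),cv2.minAreaRect(t[:,:2].astype(np.float32)))
E
```

```text
scene cover hist [  0  16  70 135 321 148  60  92 178  99  92  42  72   6   0   0   0]
board z 0.021613215934361163
top n 131 [0.55644284 0.40051531 0.0682921 ] 0.06889925862168877
((0.582958996295929, 0.4023939073085785), (0.18594130873680115, 0.07149334251880646), 28.465200424194336)
h hist [  0   0   0   1  45 506  37  12   8  12  20 683  21   0   0   0   0]
718 [ 0.49780551 -0.24246954  0.09783138] ((0.5009366869926453, -0.2415788769721985), (0.10409720987081528, 0.0763063132762909), 27.27879524230957)
side cover hist [  0 195  66 210 146 227  66  45 137 105 154 114  56  36   1   0   0]
board z 0.023500656931411568
top n 252 [0.6193442  0.43038287 0.06736406] 0.06614670709383846
((0.6135286688804626, 0.4213612973690033), (0.2549208104610443, 0.07681524008512497), 31.110322952270508)
h hist [  0  14   7   0  25 207 301 101  98  98 123 295 318   0   0   0   0]
683 [ 0.49938145 -0.24472108  0.09920519] ((0.5022664666175842, -0.2429700642824173), (0.10328409075737, 0.07534895837306976), 27.425172805786133)
```

View pics/z_scene.png

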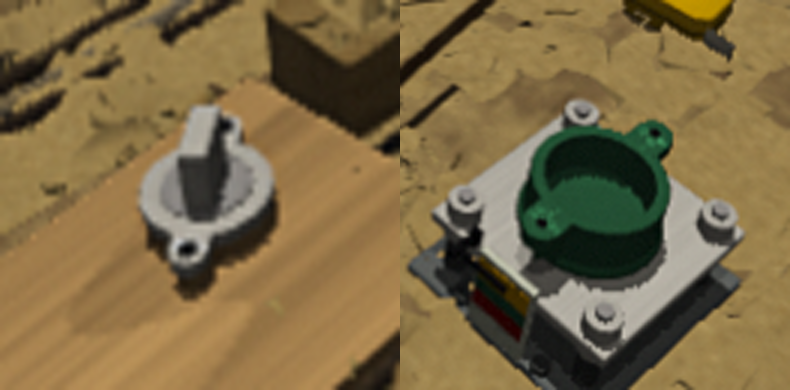

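View pics/z_side.png

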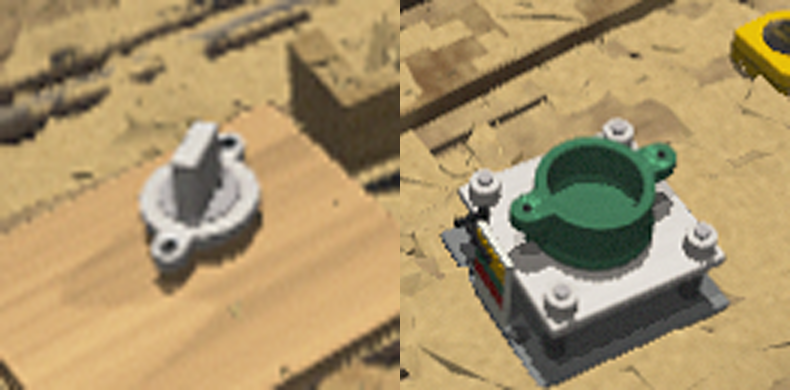

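```bash
python3 - <<'E'
from h import *
import pickle
for n,ch,hh in(("scene",[(179.6,185.5),(189.8,163.4)],[(380.7,310.3),(418,283)]),("side",[(195.8,166.2),(210.4,148.4)],[(317.3,297.3),(361.7,280.3)])):
    c=pickle.load(open(n+"0.pkl","rb"));P=cloud(c)
    for p,z in((ch,.0405),(hh,.1)):
        q=onplane(c,p,z);d=q[1]-q[0];print(n,q.round(4).tolist(),"mid",q.mean(0).round(4),"len",np.linalg.norm(d),"yaw",np.degrees(np.arctan2(d[1],d[0])))
    # top face of bar by white+bright
    w=(c["color"].max(2)<256)
    q=P[(P[...,2]>.0655)&(P[...,2]<.08)&(abs(P[...,0]-.55)<.06)&(abs(P[...,1]-.4)<.06)]
    print(len(q),q.mean(0),cv2.minAreaRect(q[:,:2].astype(np.float32)))
E
```

```text
scene [[0.4715, 0.3568, 0.0405], [0.5491, 0.4191, 0.0405]] mid [0.5103 0.388  0.0405] len 0.0994719000397052 yaw 38.73450733928602
scene [[0.4554, -0.2355, 0.1], [0.549, -0.2495, 0.1]] mid [ 0.5022 -0.2425  0.1   ] len 0.0947156118345463 yaw -8.50925176441955
77 [0.50844049 0.3879539  0.07011544] ((0.509360671043396, 0.38991209864616394), (0.04368024691939354, 0.01800321787595749), 42.913875579833984)
side [[0.4738, 0.3578, 0.0405], [0.5491, 0.4185, 0.0405]] mid [0.5115 0.3881 0.0405] len 0.09673277550322693 yaw 38.89282531960445
side [[0.4535, -0.2368, 0.1], [0.5513, -0.2495, 0.1]] mid [ 0.5024 -0.2432  0.1   ] len 0.0985909664813981 yaw -7.398810713179708
70 [0.50863164 0.38892374 0.07117122] ((0.5086027979850769, 0.39142104983329773), (0.04392765462398529, 0.01821967028081417), 42.695194244384766)
```

```bash
cat >> h.py <<'E'
def plan(pos,jaw_deg):
    """shift (cm, tool axes) and rotvec to tool pointing down with jaw axis z along jaw_deg"""
    s=manip.get_state();A=rot(s["tcp_rot"]);p=np.array(s["tool_pos"])
    best=None
    for k in(0,180):
        a=np.radians(jaw_deg+k);z=np.array([np.cos(a),np.sin(a),0]);x=np.array([0,0,-1.]);y=np.cross(z,x)
        B=np.c_[x,y,z];rv=R.from_matrix(A.T@B).as_rotvec()
        if best is None or np.linalg.norm(rv)<np.linalg.norm(best): best=rv
    print("t",round(s["t"],2),"pos",p.round(4),"F",np.round(s["force"],1),"w",round(s["grip_width"],4),"q6",round(s["joints"][5],2))
    z=A[:,2];print("jaw now",np.degrees(np.arctan2(z[1],z[0])).round(2),"xaxis",A[:,0].round(4),"yaxis",A[:,1].round(3))
    print("shift cm",(A.T@(np.array(pos)-p)*100).round(2),"rv",best.round(4))
E
python3 - <<'E'
from h import *
plan([.510,.389,.2],131)
E
```

```text
t 0.15 pos [0.214  0.6662 0.2135] F [-0.7  0.3 -0.1] w 0.0916 q6 -0.03
jaw now 72.19 xaxis [-3.e-04 -7.e-04 -1.e+00] yaxis [-0.952  0.306  0.   ]
shift cm [  1.36 -36.66 -17.34] rv [-1.0264e+00 -7.0000e-04 -4.0000e-04]
```

step_arm --moves '[0, -4, -1.9, -0.11, 0, 0, 0, -8, -3.8, -0.22, 0, 0, 0, -12, -5.7, -0.33, 0, 0, 0, -16.5, -7.8, -0.45, 0, 0, 0, -21, -9.9, -0.57, 0, 0, 0.5, -25.5, -12, -0.69, 0, 0, 0.5, -30, -14.2, -0.82, 0, 0, 1, -34, -16.1, -0.95, 0, 0]'

```text
t: 0.95
tool_pos: [0.49, 0.4072, 0.2039]
tcp_rot: [-0.316, 0.633, -0.316, -0.632]
force: [0.3, 0.9, 1.2]
grip_width: 0.0911
```

```bash
python3 - <<'E'
from h import *
plan([.510,.389,.2],131)
E
```

```text
t 0.95 pos [0.49   0.4072 0.2039] F [0.3 0.9 1.2] w 0.0911 q6 -1.56
jaw now 126.91 xaxis [ 2.e-04 -5.e-04 -1.e+00] yaxis [-0.8   -0.601  0.   ]
shift cm [ 0.39 -0.51 -2.65] rv [-0.0714 -0.0005 -0.0001]
```

step_arm --moves '[0.2, -0.3, -1.5, -0.04, 0, 0, 0.4, -0.5, -2.6, -0.07, 0, 0, 0.4, -0.5, -2.6, -0.07, 0, 0]'

```text
t: 1.25
tool_pos: [0.5103, 0.3883, 0.1994]
tcp_rot: [-0.294, 0.643, -0.294, -0.643]
force: [-0.3, -0.0, -0.4]
grip_width: 0.0912
```

```bash
python3 - <<'E'
from h import *
import pickle
c=cap("wrist","w1.png");pickle.dump(c,open("w1.pkl","wb"))
plan([.510,.389,.2],131)
P=cloud(c);q=P[(P[...,2]>.064)&(P[...,2]<.08)&(abs(P[...,0]-.51)<.05)&(abs(P[...,1]-.389)<.05)]
print(len(q),q.mean(0),cv2.minAreaRect(q[:,:2].astype(np.float32)))
E
```

```text
t 1.3 pos [0.5097 0.389  0.1996] F [-0.5 -0.2  0.2] w 0.0915 q6 -1.67
jaw now 130.82 xaxis [-2.e-04 -7.e-04 -1.e+00] yaxis [-0.757 -0.654  0.001]
shift cm [-0.04 -0.02 -0.02] rv [-0.0031 -0.0004 -0.0006]
1092 [0.50866754 0.39162814 0.0725518 ] ((0.5095874071121216, 0.39218857884407043), (0.04340396448969841, 0.017680251970887184), 41.36116409301758)
```

View pics/w1.png

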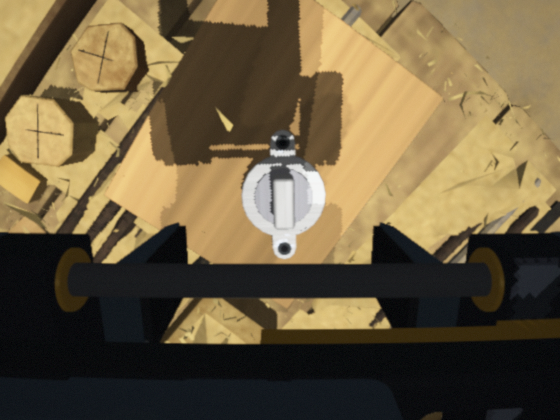

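The wrist view shows the cover at (284,200), with ear holes at about (282,143) and (285,248) and the bar upright between the open fingers.

```bash
python3 - <<'E'
from h import *
import pickle
c=pickle.load(open("w1.pkl","rb"))
q=onplane(c,[(282.5,143),(285,248)],.0405);d=q[0]-q[1];print(q,q.mean(0),np.linalg.norm(d),np.degrees(np.arctan2(d[1],d[0])))
q=onplane(c,[(275,180),(291,180),(274,230),(292,230)],.0725);print(q,q.mean(0));d=q[0]+q[1]-q[2]-q[3];print(np.degrees(np.arctan2(d[1],d[0])))
plan([.5097,.3905,.110],131)
plan([.5097,.3905,.0435],131)
E
```

```text
[[0.47347827 0.36006295 0.0405    ]
 [0.54672094 0.42670336 0.0405    ]] [0.51009961 0.39338316 0.0405    ] 0.0990223859737488 -137.70226101258882
[[0.49907419 0.37370706 0.0725    ]
 [0.49045297 0.38369238 0.0725    ]
 [0.53226709 0.40107745 0.0725    ]
 [0.52224659 0.41268605 0.0725    ]] [0.51101021 0.39279073 0.0725    ]
-139.06426504396825
t 1.3 pos [0.5097 0.389  0.1996] F [-0.5 -0.2  0.2] w 0.0915 q6 -1.67
jaw now 130.82 xaxis [-2.e-04 -7.e-04 -1.e+00] yaxis [-0.757 -0.654  0.001]
shift cm [ 8.96 -0.1   0.12] rv [-0.0031 -0.0004 -0.0006]
t 1.3 pos [0.5097 0.389  0.1996] F [-0.5 -0.2  0.2] w 0.0915 q6 -1.67
jaw now 130.82 xaxis [-2.e-04 -7.e-04 -1.e+00] yaxis [-0.757 -0.654  0.001]
shift cm [15.61 -0.11  0.12] rv [-0.0031 -0.0004 -0.0006]
```

step_arm --moves '[3, -0.05, 0.05, 0, 0, 0, 6.5, -0.1, 0.1, 0.01, 0, 0, 10, -0.2, 0.17, 0.01, 0, 0, 12.5, -0.2, 0.17, 0.01, 0, 0, 14.5, -0.2, 0.17, 0.01, 0, 0, 15.2, -0.2, 0.17, 0.01, 0, 0, 15.6, -0.2, 0.17, 0.01, 0, 0, 15.6, -0.2, 0.17, 0.01, 0, 0]'

```text
t: 2.1
tool_pos: [0.5101, 0.3919, 0.0441]
tcp_rot: [-0.297, 0.642, -0.298, -0.641]
force: [0.3, 0.3, 0.4]
grip_width: 0.0916
```

```bash
python3 - <<'E'
from h import *
plan([.51,.3915,.0435],131.5)
c=cap("wrist","w2.png")
E
```

```text
t 2.1 pos [0.5101 0.3919 0.0441] F [0.3 0.3 0.4] w 0.0916 q6 -1.65
jaw now 130.25 xaxis [ 1.e-04 -5.e-04 -1.e+00] yaxis [-0.763 -0.646  0.   ]
shift cm [ 0.06  0.03 -0.03] rv [-0.0218 -0.0004 -0.0003]
```

View pics/w2.png

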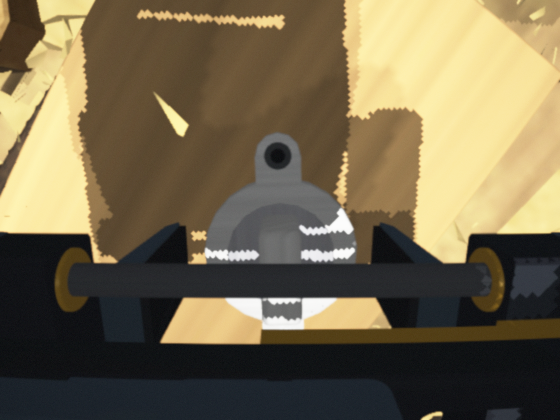

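The bar is at column 281, midway between the fingertips (180 and 378). Closing.

step_arm --moves '[0.1, 0, 0, -0.02, 0, 0, 0.1, 0, 0, -0.02, 0, 0, 0.1, 0, 0, -0.02, 0, 0, 0.1, 0, 0, -0.02, 0, 0, 0.1, 0, 0, -0.02, 0, 0, 0.1, 0, 0, -0.02, 0, 0, 0.1, 0, 0, -0.02, 0, 0, 0.1, 0, 0, -0.02, 0, 0]' --hand -1 --grip_force 50

```text
t: 2.95
tool_pos: [0.5103, 0.392, 0.0435]
tcp_rot: [-0.291, 0.645, -0.291, -0.644]
force: [-0.1, 0.0, 0.2]
grip_width: 0.03
```

```bash
python3 - <<'E'
from h import *
plan([.51,.3915,.0435],131.5)
E
```

```text
t 2.95 pos [0.5103 0.392  0.0435] F [-0.1  0.   0.2] w 0.03 q6 -1.67
jaw now 131.39 xaxis [ 6.e-04 -1.e-04 -1.e+00] yaxis [-0.75  -0.661 -0.   ]
shift cm [-0.    0.06 -0.02] rv [-0.0019 -0.0005  0.0003]
```

step_arm --moves '[0, 0, 0, 0, 0, 0, 0, 0, 0, 0, 0, 0, 0, 0, 0, 0, 0, 0, 0, 0, 0, 0, 0, 0]'

```text
t: 3.35
tool_pos: [0.5103, 0.392, 0.0434]
tcp_rot: [-0.291, 0.645, -0.291, -0.644]
force: [-0.4, -0.3, -0.5]
grip_width: 0.018
```

```bash
python3 - <<'E'
from h import *
plan([.51,.3915,.2],131.5)
E
```

```text
t 3.35 pos [0.5103 0.392  0.0434] F [-0.4 -0.3 -0.5] w 0.018 q6 -1.67
jaw now 131.39 xaxis [ 5.e-04 -1.e-04 -1.e+00] yaxis [-0.75  -0.661 -0.   ]
shift cm [-15.66   0.05  -0.02] rv [-0.002  -0.0004  0.0003]
```

Gripped at 18 mm. Lift slowly first.

step_arm --moves '[-0.5, 0, 0, 0, 0, 0, -2, 0, 0, 0, 0, 0, -5, 0, 0, 0, 0, 0, -9, 0, 0, 0, 0, 0, -13, 0, 0, 0, 0, 0, -17, 0, 0, 0, 0, 0, -18, 0, 0, 0, 0, 0, -18, 0, 0, 0, 0, 0]'

```text
t: 4.15
tool_pos: [0.5109, 0.3925, 0.226]
tcp_rot: [-0.292, 0.645, -0.29, -0.644]
force: [0.7, -0.1, -2.2]
grip_width: 0.0179
```

```bash
python3 - <<'E'
from h import *
plan([.5023,-.2428,.22],82)
import pickle
c=cap("wrist","w3.png");pickle.dump(c,open("w3.pkl","wb"))
E
```

```text
t 4.15 pos [0.5109 0.3925 0.226 ] F [ 0.7 -0.1 -2.2] w 0.0179 q6 -1.67
jaw now 131.39 xaxis [ 0.0035  0.002  -1.    ] yaxis [-0.75  -0.661 -0.004]
shift cm [  0.47  42.65 -47.09] rv [0.862  0.0009 0.0041]
```

View pics/w3.png

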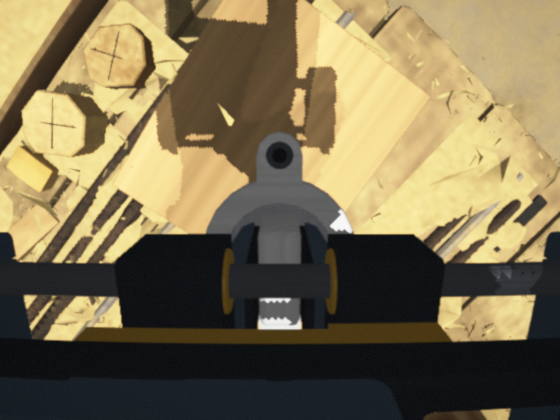

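```bash
python3 - <<'E'
from h import *
import pickle
c=pickle.load(open("w3.pkl","rb"));c["T"]=np.array(c["hand_eye"])
o,d=rays(c,[(279,155)]);print(o,d, o+d*((.0029-o[0])/d[:,0])[:,None])
# bar end sides and flange: depth
P=cloud(c)
print(P[155:160:4,262:298:4].round(3).tolist()[0])
# flange front edge extremes near col 279
E
```

```text
[-1.71329731e-01  6.58814658e-02 -1.07449000e-04] [[ 1.00647097e+00 -9.25203478e-02 -5.94374412e-04]] [[ 0.0029      0.04986531 -0.00021034]]
[[0.003, 0.05, -0.008], [0.002, 0.05, -0.006], [0.002, 0.05, -0.004], [0.001, 0.05, -0.003], [0.002, 0.05, -0.001], [0.002, 0.05, 0.001], [0.003, 0.05, 0.003], [0.002, 0.05, 0.005], [0.003, 0.05, 0.007]]
```

step_arm --moves '[0, 1.5, -2, 0.03, 0, 0, 0, 3.7, -5.3, 0.08, 0, 0, 0, 6.3, -9.1, 0.14, 0, 0, 0, 9, -13, 0.2, 0, 0, 0, 11.7, -17, 0.27, 0, 0, 0, 14.4, -21, 0.33, 0, 0, 0, 17.1, -25, 0.39, 0, 0, 0, 19.8, -28.9, 0.46, 0, 0]'

```text
t: 5.0
tool_pos: [0.5515, 0.0422, 0.2219]
tcp_rot: [0.431, -0.56, 0.431, 0.561]
force: [0.1, 0.2, -1.8]
grip_width: 0.0178
```

```bash
python3 - <<'E'
from h import *
plan([.59,-.255,.226],82)
E
```

```text
t 5.0 pos [0.5515 0.0422 0.2219] F [ 0.1  0.2 -1.8] w 0.0178 q6 -1.8
jaw now 104.89 xaxis [-1.6e-03  3.0e-04 -1.0e+00] yaxis [-0.966 -0.257  0.001]
shift cm [ -0.42   3.92 -29.71] rv [ 0.3996  0.0004 -0.0016]
```

step_arm --moves '[0, 0.5, -4, 0.05, 0, 0, 0, 1.1, -8.2, 0.11, 0, 0, -0.2, 1.6, -12.5, 0.17, 0, 0, -0.3, 2.2, -17, 0.23, 0, 0, -0.4, 2.8, -21.3, 0.29, 0, 0, -0.4, 3.4, -25.5, 0.35, 0, 0, -0.4, 3.9, -29, 0.4, 0, 0, -0.4, 3.9, -29.7, 0.4, 0, 0]'

```text
t: 5.8
tool_pos: [0.5892, -0.2577, 0.2235]
tcp_rot: [0.534, -0.461, 0.536, 0.464]
force: [0.0, 1.4, -1.7]
grip_width: 0.0179
```

step_arm --moves '[0, 0, 0, 0, 0, 0, 0, 0, 0, 0, 0, 0]'

```text
t: 6.0
tool_pos: [0.5883, -0.2568, 0.2218]
tcp_rot: [0.533, -0.461, 0.536, 0.465]
force: [0.6, 1.5, -1.3]
grip_width: 0.018
```

```bash
python3 - <<'E'
from h import *
plan([.5023,-.2428,.16],82)
import pickle
c=cap("wrist","w4.png");pickle.dump(c,open("w4.pkl","wb"))
for n in("scene","side"): pickle.dump(cap(n,n+"4.png"),open(n+"4.pkl","wb"))
E
```

```text
t 6.0 pos [ 0.5883 -0.2568  0.2218] F [ 0.6  1.5 -1.3] w 0.018 q6 -1.87
jaw now 81.76 xaxis [-0.0067  0.0024 -1.    ] yaxis [-0.99   0.143  0.007]
shift cm [6.24 8.67 0.14] rv [-0.0041  0.0014 -0.007 ]
```

View pics/w4.png

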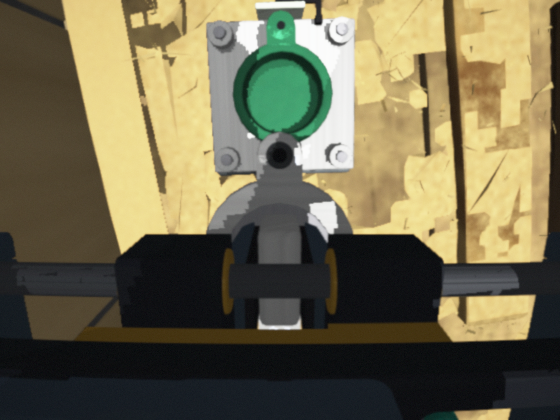

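View pics/side4.png

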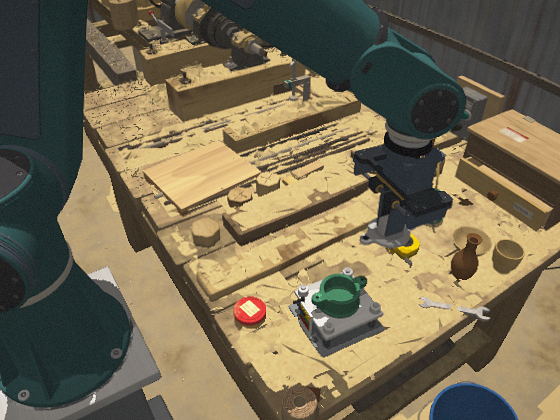

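The wrist view shows the housing rim centre at about (283,93), its near-robot ear hole at (281,25), and the held cover's ear at (279,155), all nearly in line. Next I measure precisely.

```bash
python3 - <<'E'
from h import *
import pickle
from scipy.optimize import least_squares
c=pickle.load(open("w4.pkl","rb"));P=cloud(c);img=c["color"];hsv=cv2.cvtColor(img,cv2.COLOR_RGB2HSV)
g=(hsv[...,0]>60)&(hsv[...,0]<95)&(hsv[...,1]>80)&(hsv[...,2]>25);g[200:]=0
rim=g&(abs(P[...,2]-.1)<.006)
q=P[rim];print(len(q),"z",np.median(q[:,2]))
gray=cv2.cvtColor(img,cv2.COLOR_RGB2GRAY)
cs,_=cv2.findContours(rim.astype(np.uint8),cv2.RETR_CCOMP,cv2.CHAIN_APPROX_NONE)
for k in cs:
    if len(k)<30: continue
    k=k.reshape(-1,2);w=onplane(c,k,.1)[:,:2]
    def f(x,sel): return np.hypot(*(w[sel]-x[:2]).T)-x[2]
    x=np.r_[w.mean(0),.035];sel=np.ones(len(w),bool)
    for it in range(6):
        x=least_squares(f,x,args=(sel,),loss="soft_l1",f_scale=.001).x
        sel=abs(f(x,np.ones(len(w),bool)))<.003
    print(len(k),"circle",x,sel.sum())
h=onplane(c,[(281,25)],.1)[0];print("hole",h)
# post tops (78mm? nuts): four px
pp=onplane(c,[(220.5,33),(341,30),(342,156),(227,158)],.08);print(pp.round(4),pp.mean(0))
for a,b in((0,3),(1,2)):
    d=pp[a]-pp[b];print(np.degrees(np.arctan2(d[1],d[0])))
cv2.imwrite("pics/z4.png",cv2.resize(img[:190,190:370,::-1],None,fx=3,fy=3,interpolation=cv2.INTER_CUBIC))
E
```

```text
3434 z 0.10033528042841203
526 circle [ 0.4979365  -0.24112927  0.03476593] 213
hole [ 0.45278186 -0.235663    0.1       ]
[[ 0.4467 -0.2839  0.08  ]
 [ 0.4583 -0.1875  0.08  ]
 [ 0.5593 -0.1982  0.08  ]
 [ 0.5468 -0.2958  0.08  ]] [ 0.5027728  -0.24135426  0.08      ]
173.1913665310545
173.9722859342348
```

View pics/z4.png

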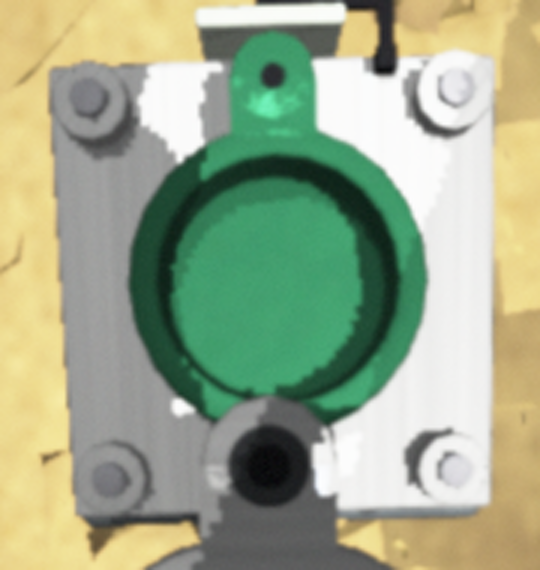

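```bash
python3 - <<'E'
from h import *
import pickle
c=pickle.load(open("w4.pkl","rb"))
o=np.array([190,0])
z=lambda L:o+np.array(L)/3.
q=onplane(c,z([(160,275),(398,275),(278,155),(275,398),(128,280),(428,280),(279,276)]),.1)[:,:2]
print(q.round(4));print("widths",np.linalg.norm(q[0]-q[1]),np.linalg.norm(q[2]-q[3]),np.linalg.norm(q[4]-q[5]))
print("mids",(q[0]+q[1])/2,(q[2]+q[3])/2,(q[4]+q[5])/2)
h=onplane(c,z([(272,75)]),.1)[0,:2];print(h)
for m in ((.5023,-.2428),(.5025,-.2413)):
    d=np.array(m)-h;print(np.linalg.norm(d),np.degrees(np.arctan2(d[1],d[0])))
# cover hole as seen
T=c["T"];print("cover hole px->", onplane(c,[(279.3,155)],T[2,3]-.0)[:0])
# rims from scene/side cams: ellipse centre check via depth inner-edge
for n in("scene","side"):
    k=pickle.load(open(n+"0.pkl","rb"));P=cloud(k);hsv=cv2.cvtColor(k["color"],cv2.COLOR_RGB2HSV)
    g=(hsv[...,0]>60)&(hsv[...,0]<95)&(hsv[...,1]>80)&(abs(P[...,2]-.1)<.006)&(abs(P[...,0]-.5)<.08)&(abs(P[...,1]+.243)<.08)
    w=P[g][:,:2];r=np.hypot(*(w-[.5023,-.2428]).T)
    H=[]
    from scipy.optimize import least_squares
    # centre so that annulus 31..39 holds the most points
    best=max(((np.sum((lambda r:(r>.031)&(r<.039))(np.hypot(w[:,0]-x,w[:,1]-y))),x,y) for x in np.arange(.495,.51,.0005) for y in np.arange(-.25,-.236,.0005)));print(n,best,len(w))
E
```

```text
[[ 0.4967 -0.2714]
 [ 0.5055 -0.2107]
 [ 0.472  -0.2372]
 [ 0.532  -0.2466]
 [ 0.4967 -0.2798]
 [ 0.5078 -0.2032]
 [ 0.5014 -0.2411]]
widths 0.06134391379926035 0.06074710446112351 0.07742231837490282
mids [ 0.50111591 -0.24108772] [ 0.50197415 -0.24188021] [ 0.50227456 -0.24150798]
[ 0.452746   -0.23591049]
0.05003063637294877 -7.915116181774271
0.050045056108702836 -6.182355428644197
cover hole px-> []
scene (np.int64(508), np.float64(0.5), np.float64(-0.2425)) 786
side (np.int64(413), np.float64(0.502), np.float64(-0.2425)) 642
```

```bash
python3 - <<'E'
from h import *
plan([.502,-.242,.135],83.3)
E
```

```text
t 6.15 pos [ 0.5891 -0.2565  0.2231] F [ 0.6 -0.3 -0.5] w 0.0177 q6 -1.87
jaw now 81.82 xaxis [-0.0048  0.0015 -1.    ] yaxis [-0.99   0.142  0.005]
shift cm [8.86 8.78 0.19] rv [-0.0259  0.0008 -0.0049]
```

step_arm --moves '[1, 1.5, 0, -0.01, 0, 0, 2, 4, 0.1, -0.02, 0, -0.002, 3, 6.5, 0.15, -0.026, 0, -0.005, 4.5, 8.3, 0.19, -0.026, 0, -0.005, 6, 8.78, 0.19, -0.026, 0, -0.005, 7.5, 8.78, 0.19, -0.026, 0, -0.005, 8.6, 8.78, 0.19, -0.026, 0, -0.005, 8.86, 8.78, 0.19, -0.026, 0, -0.005]'

```text
t: 6.95
tool_pos: [0.5019, -0.2415, 0.1337]
tcp_rot: [0.528, -0.469, 0.528, 0.471]
force: [-0.3, -0.5, -1.3]
grip_width: 0.0177
```

step_arm --moves '[0, 0, 0, 0, 0, 0]'

```text
t: 7.05
tool_pos: [0.5023, -0.2414, 0.1334]
tcp_rot: [0.528, -0.469, 0.528, 0.471]
force: [0.3, 0.6, -1.5]
grip_width: 0.0175
```

```bash
python3 - <<'E'
from h import *
import pickle
plan([.502,-.242,.122],83.3)
I=[]
for n,(u,v) in(("scene",(398,295)),("side",(340,285))):
    c=cap(n);pickle.dump(c,open(n+"5.pkl","wb"))
    I.append(cv2.resize(c["color"][v-65:v+65,u-65:u+65,::-1],(400,400),interpolation=cv2.INTER_CUBIC))
cv2.imwrite("pics/z5.png",np.hstack(I))
c=cap("wrist","w5.png");pickle.dump(c,open("w5.pkl","wb"))
E
```

```text
t 7.05 pos [ 0.5023 -0.2414  0.1334] F [ 0.3  0.6 -1.5] w 0.0175 q6 -1.95
jaw now 83.36 xaxis [-0.0015  0.0017 -1.    ] yaxis [-0.993  0.116  0.002]
shift cm [ 1.14  0.02 -0.07] rv [ 0.0011  0.0015 -0.0017]
```

View pics/z5.png

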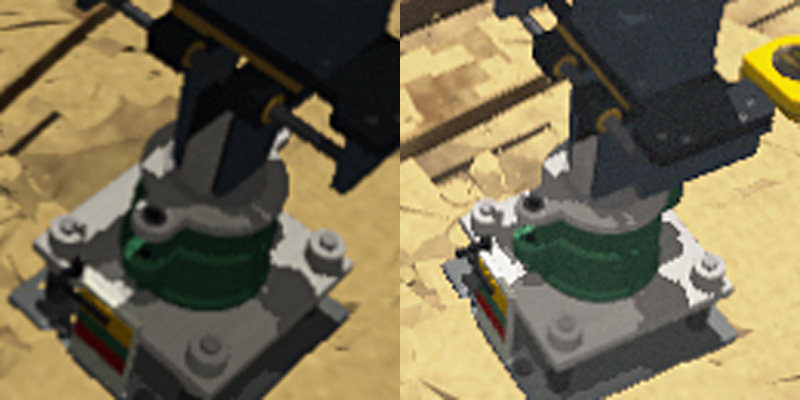

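View pics/w5.png

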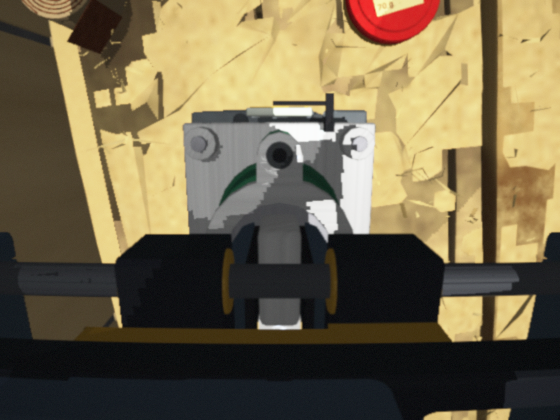

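Both outside views show the cover just above the housing, with ears nearly stacked; the wrist view shows even green crescents on either side of the ear. I compare ear-hole positions using the same cameras.

```bash
python3 - <<'E'
from h import *
import pickle
for n,p,h in(("scene",(383.4,299.9),(380.7,310.3)),("side",(317.6,286.6),(317.3,297.3))):
    c=pickle.load(open(n+"5.pkl","rb"));print(n,onplane(c,[p],.1305)[0],onplane(c,[h],.1)[0])
c=pickle.load(open("w5.pkl","rb"))
pp=onplane(c,[(202,145),(358,145)],.08);print(pp,pp.mean(0));print("hole",onplane(c,[(279,154)],.1305))
d=pp[0]-pp[1];print(np.degrees(np.arctan2(d[1],d[0]))+90)
E
```

```text
scene [ 0.45267005 -0.23685626  0.1305    ] [ 0.45535513 -0.23547305  0.1       ]
side [ 0.4524607  -0.23595629  0.1305    ] [ 0.45349752 -0.23683395  0.1       ]
[[ 0.44595578 -0.28256089  0.08      ]
 [ 0.45708725 -0.18777461  0.08      ]] [ 0.45152152 -0.23516775  0.08      ]
hole [[ 0.4525765 -0.2359899  0.1305   ]]
-6.697997250374371
```

step_arm --moves '[0.5, -0.05, 0, 0, 0, 0, 1, -0.05, 0, 0, 0, 0, 1.2, -0.05, 0, 0, 0, 0, 1.4, -0.05, 0, 0, 0, 0, 1.5, -0.05, 0, 0, 0, 0]'

```text
t: 7.7
tool_pos: [0.5028, -0.2416, 0.1188]
tcp_rot: [0.528, -0.47, 0.528, 0.471]
force: [0.1, 0.2, -2.1]
grip_width: 0.0176
```

```bash
python3 - <<'E'
from h import *
plan([.5028,-.2415,.112],83.3);print(manip.get_state()["wrist_torque"])
E
```

```text
t 7.7 pos [ 0.5028 -0.2416  0.1188] F [ 0.1  0.2 -2.1] w 0.0176 q6 -1.95
jaw now 83.35 xaxis [-8.0e-04  1.4e-03 -1.0e+00] yaxis [-0.993  0.116  0.001]
shift cm [0.69 0.   0.01] rv [ 0.0008  0.0013 -0.001 ]
[-0.01358958 -0.02514524 -0.03063268]
```

step_arm --moves '[0.15, 0, 0, 0, 0, 0, 0.3, 0, 0, 0, 0, 0, 0.4, 0, 0, 0, 0, 0]'

```text
t: 8.0
tool_pos: [0.5028, -0.2416, 0.1147]
tcp_rot: [0.528, -0.47, 0.528, 0.471]
force: [-0.4, 0.1, -1.4]
grip_width: 0.018
```

step_arm --moves '[0.1, 0, 0, 0, 0, 0, 0.2, 0, 0, 0, 0, 0, 0.3, 0, 0, 0, 0, 0]'

```text
t: 8.3
tool_pos: [0.5028, -0.2416, 0.1117]
tcp_rot: [0.528, -0.47, 0.528, 0.471]
force: [-1.0, -0.8, -2.3]
grip_width: 0.018
```

```bash
python3 - <<'E'
from h import *
plan([.5028,-.2415,.110],83.3);print(manip.get_state()["wrist_torque"])
E
```

```text
t 8.3 pos [ 0.5028 -0.2416  0.1117] F [-1.  -0.8 -2.3] w 0.018 q6 -1.95
jaw now 83.35 xaxis [-9.0e-04  1.4e-03 -1.0e+00] yaxis [-0.993  0.116  0.001]
shift cm [0.17 0.   0.01] rv [ 0.0009  0.0013 -0.001 ]
[ 0.0066313   0.03011933 -0.00176069]
```

step_arm --moves '[0.07, 0, 0, 0, 0, 0, 0.14, 0, 0, 0, 0, 0, 0.2, 0, 0, 0, 0, 0, 0.2, 0, 0, 0, 0, 0]'

```text
t: 8.7
tool_pos: [0.5028, -0.2416, 0.1097]
tcp_rot: [0.528, -0.47, 0.528, 0.471]
force: [-1.1, 1.7, 3.5]
grip_width: 0.0177
```

```bash
python3 - <<'E'
from h import *
plan([.5028,-.2415,.0949],83.3)
f=[]
I=[]
for n,(u,v) in(("scene",(398,295)),("side",(340,285))):
    c=cap(n);s=manip.get_state();f.append(s["force"]);print(s["wrist_torque"].round(3),s["tool_pos"].round(4))
    I.append(cv2.resize(c["color"][v-65:v+65,u-65:u+65,::-1],(400,400),interpolation=cv2.INTER_CUBIC))
cv2.imwrite("pics/z6.png",np.hstack(I));print(np.round(f,1))
E
```

```text
t 8.7 pos [ 0.5028 -0.2416  0.1097] F [-1.1  1.7  3.5] w 0.0177 q6 -1.95
jaw now 83.35 xaxis [-9.0e-04  1.4e-03 -1.0e+00] yaxis [-0.993  0.116  0.001]
shift cm [ 1.48 -0.    0.01] rv [ 0.0008  0.0013 -0.001 ]
[ 0.097  0.247 -0.008] [ 0.5028 -0.2416  0.1097]
[ 0.169  0.275 -0.041] [ 0.5028 -0.2416  0.1097]
[[-2.1  1.2  3.2]
 [-1.5  1.5  3.2]]
```

View pics/z6.png

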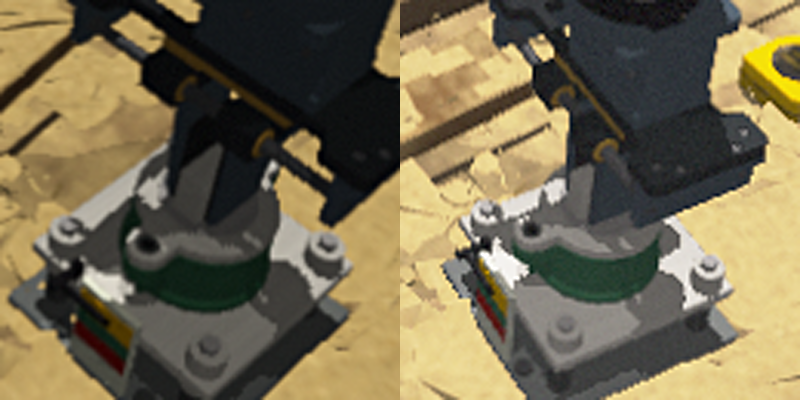

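step_arm --moves '[-0.2, 0, 0, 0, 0.001, -0.001, -0.3, 0.05, 0.03, 0, 0.001, -0.001, -0.3, 0.1, 0.07, 0, 0.001, -0.001, -0.3, 0.1, 0.07, 0, 0.001, -0.001]'

```text
t: 9.2
tool_pos: [0.5018, -0.2407, 0.1127]
tcp_rot: [0.528, -0.47, 0.528, 0.47]
force: [0.4, 0.3, -2.3]
grip_width: 0.0176
```

```bash
python3 - <<'E'
from h import *
plan([.5019,-.2408,.1097],83.3);s=manip.get_state();print(s["wrist_torque"])
E
```

```text
t 9.2 pos [ 0.5018 -0.2407  0.1127] F [ 0.4  0.3 -2.3] w 0.0176 q6 -1.94
jaw now 83.35 xaxis [-0.e+00  3.e-04 -1.e+00] yaxis [-0.993  0.116  0.   ]
shift cm [ 0.3  -0.01 -0.01] rv [ 0.0009  0.0003 -0.0001]
[-0.00264462 -0.00976128  0.01669609]
```

step_arm --moves '[0.1, 0, 0, 0, 0, 0, 0.2, 0, 0, 0, 0, 0, 0.3, 0, 0, 0, 0, 0, 0.3, 0, 0, 0, 0, 0]'

```text
t: 9.6
tool_pos: [0.5018, -0.2407, 0.1097]
tcp_rot: [0.528, -0.47, 0.528, 0.47]
force: [-0.9, 1.8, 2.7]
grip_width: 0.018
```

```bash
python3 - <<'E'
from h import *
plan([.5019,-.2408,.0949],83.3)
I=[]
for n,(u,v) in(("scene",(398,295)),("side",(340,285))):
    c=cap(n);s=manip.get_state();print(s["wrist_torque"].round(3),s["force"].round(1),s["tool_pos"].round(4))
    I.append(cv2.resize(c["color"][v-65:v+65,u-65:u+65,::-1],(400,400),interpolation=cv2.INTER_CUBIC))
cv2.imwrite("pics/z7.png",np.hstack(I))
E
```

```text
t 9.6 pos [ 0.5018 -0.2407  0.1097] F [-0.9  1.8  2.7] w 0.018 q6 -1.94
jaw now 83.35 xaxis [-1.e-04  4.e-04 -1.e+00] yaxis [-0.993  0.116  0.   ]
shift cm [ 1.48 -0.01 -0.01] rv [ 0.0008  0.0004 -0.0002]
[0.156 0.287 0.079] [-1.1  1.2  3.1] [ 0.5018 -0.2407  0.1097]
[0.154 0.26  0.001] [-1.3  0.8  2.9] [ 0.5017 -0.2407  0.1097]
```

View pics/z7.png

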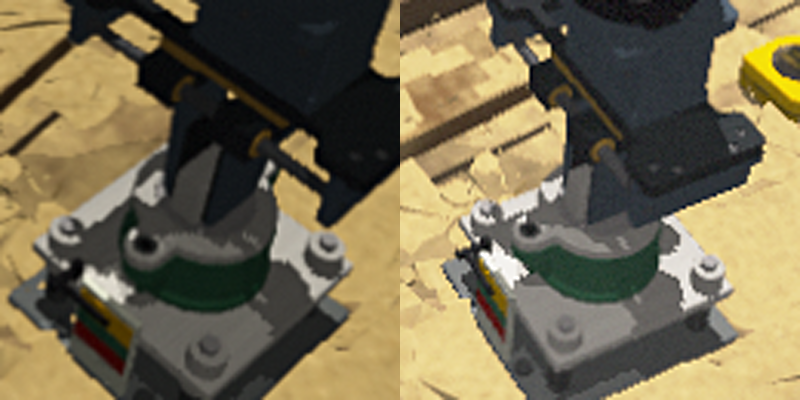

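```bash
python3 - <<'E'
from h import *
import pickle
I=[]
for n,p,(u,v) in(("scene",(144,244),(398,295)),("side",(129,230),(340,285))):
    c=cap(n);pickle.dump(c,open(n+"7.pkl","wb"))
    q=(u-65+p[0]*130/400,v-65+p[1]*130/400);print(n,q,onplane(c,[q],.1068)[0])
    a,b=int(q[0])-25,int(q[1])-25
    I.append(cv2.resize(c["color"][b:b+60,a:a+90,::-1],(780,280 if 0 else 290),interpolation=cv2.INTER_CUBIC))
cv2.imwrite("pics/z8.png",np.vstack(I))
E
```

```text
scene (379.8, 309.3) [ 0.45098052 -0.23546202  0.1068    ]
side (316.925, 294.75) [ 0.45286847 -0.23578933  0.1068    ]
```

View pics/z8.png

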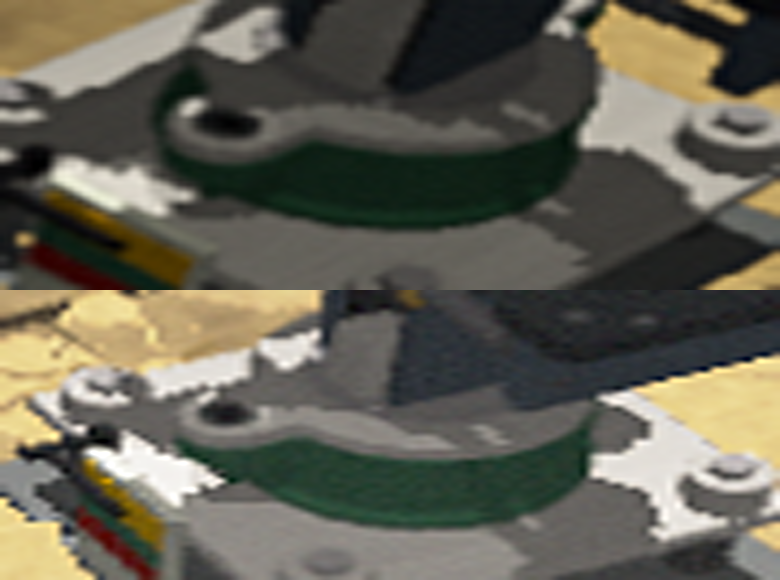

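Still centred within play, but there is some sideways force and the outside views leave 1–2 mm in doubt. I'll lift 3 mm, keeping the spigot in the bore, and feel for the walls.

step_arm --moves '[-0.15, 0, 0, 0, 0, 0, -0.3, 0, 0, 0, 0, 0, -0.3, 0, 0.1, 0, 0, 0, -0.3, 0, 0.1, 0, 0, 0]'

```text
t: 10.2
tool_pos: [0.502, -0.2401, 0.1129]
tcp_rot: [0.528, -0.471, 0.528, 0.47]
force: [-1.3, -4.6, -0.9]
grip_width: 0.0177
```

step_arm --moves '[0, 0, 0.07, 0, 0, 0, 0, 0, 0.07, 0, 0, 0]'

```text
t: 10.4
tool_pos: [0.5021, -0.24, 0.113]
tcp_rot: [0.528, -0.471, 0.528, 0.47]
force: [-2.9, -7.3, -0.9]
grip_width: 0.0176
```

step_arm --moves '[0, 0, 0.07, 0, 0, 0, 0, 0, 0.07, 0, 0, 0]'

```text
t: 10.6
tool_pos: [0.5021, -0.24, 0.1131]
tcp_rot: [0.527, -0.472, 0.528, 0.47]
force: [-1.3, -7.1, -0.7]
grip_width: 0.0177
```

step_arm --moves '[0, 0, -0.15, 0, 0, 0, 0, 0, -0.22, 0, 0, 0, 0, 0, -0.3, 0, 0, 0, 0, 0, -0.36, 0, 0, 0]'

```text
t: 11.0
tool_pos: [0.5017, -0.2432, 0.113]
tcp_rot: [0.527, -0.471, 0.528, 0.47]
force: [2.2, 7.3, 0.0]
grip_width: 0.0178
```

```bash
python3 - <<'E'
from h import *
plan([.502,-.2436,.1127],83.3)
E
```

```text
t 11.0 pos [ 0.5017 -0.2432  0.113 ] F [2.2 7.3 0. ] w 0.0178 q6 -1.95
jaw now 83.42 xaxis [ 3.0e-04 -2.4e-03 -1.0e+00] yaxis [-0.993  0.115 -0.001]
shift cm [ 0.03 -0.04 -0.04] rv [ 0.0021 -0.0023  0.0005]
```

step_arm --moves '[0, 0, 0.08, 0, 0, 0, 0, -0.1, 0.16, 0, 0, 0, 0, -0.2, 0.16, 0, 0, 0, 0, -0.25, 0.16, 0, 0, 0]'

```text
t: 11.4
tool_pos: [0.5038, -0.2417, 0.1128]
tcp_rot: [0.527, -0.471, 0.529, 0.47]
force: [-5.6, -0.3, 2.5]
grip_width: 0.0179
```

step_arm --moves '[0, 0.1, 0, 0, 0, 0, 0, 0.2, 0, 0, 0, 0, 0, 0.3, 0, 0, 0, 0, 0, 0.38, 0, 0, 0, 0, 0, 0.42, 0, 0, 0, 0]'

```text
t: 11.9
tool_pos: [0.5005, -0.2415, 0.1132]
tcp_rot: [0.528, -0.471, 0.528, 0.47]
force: [7.9, 1.4, -6.0]
grip_width: 0.0178
```

```bash
python3 - <<'E'
from h import *
plan([.5022,-.2416,.1130],83.3)
E
```

```text
t 11.9 pos [ 0.5005 -0.2415  0.1132] F [ 7.9  1.4 -6. ] w 0.0178 q6 -1.94
jaw now 83.41 xaxis [ 0.0011 -0.0026 -1.    ] yaxis [-0.993  0.115 -0.001]
shift cm [ 0.02 -0.17  0.01] rv [ 0.002  -0.0025  0.0014]
```

step_arm --moves '[0, -0.1, 0, 0, -0.002, 0.001, 0, -0.17, 0, 0, -0.0025, 0.0014, 0, -0.17, 0, 0, -0.0025, 0.0014, 0, -0.17, 0, 0, -0.0025, 0.0014]'

```text
t: 12.3
tool_pos: [0.502, -0.2416, 0.1131]
tcp_rot: [0.528, -0.47, 0.528, 0.471]
force: [0.8, 0.3, -1.6]
grip_width: 0.0176
```

```bash
python3 - <<'E'
from h import *
plan([.5022,-.2416,.0950],83.3);print(manip.get_state()["wrist_torque"])
E
```

```text
t 12.3 pos [ 0.502  -0.2416  0.1131] F [ 0.8  0.3 -1.6] w 0.0176 q6 -1.95
jaw now 83.41 xaxis [-4.e-04  2.e-04 -1.e+00] yaxis [-0.993  0.115  0.   ]
shift cm [ 1.81 -0.02  0.  ] rv [ 0.002   0.0001 -0.0004]
[ 0.02385159 -0.00471767  0.02902887]
```

step_arm --moves '[0.1, -0.02, 0, 0, 0, 0, 0.15, -0.02, 0, 0, 0, 0, 0.2, -0.02, 0, 0, 0, 0, 0.22, -0.02, 0, 0, 0, 0, 0.22, -0.02, 0, 0, 0, 0]'

```text
t: 12.8
tool_pos: [0.5022, -0.2416, 0.1109]
tcp_rot: [0.528, -0.47, 0.528, 0.471]
force: [-1.7, 0.2, 1.1]
grip_width: 0.0177
```

step_arm --moves '[0, 0, 0, 0, 0, 0, 0, 0, 0, 0, 0, 0, 0, 0, 0, 0, 0, 0, 0, 0, 0, 0, 0, 0]' --hand -0.4

```text
t: 13.2
tool_pos: [0.5022, -0.2416, 0.111]
tcp_rot: [0.528, -0.47, 0.528, 0.471]
force: [0.5, -1.1, -0.9]
grip_width: 0.0274
```

```bash
python3 - <<'E'
from h import *
plan([.5022,-.2416,.0950],83.3);print(manip.get_state()["wrist_torque"])
I=[]
import pickle
for n,p in(("scene",(379,309)),("side",(317,295))):
    c=cap(n);pickle.dump(c,open(n+"9.pkl","wb"))
    a,b=p[0]-25,p[1]-25
    I.append(cv2.resize(c["color"][b:b+60,a:a+90,::-1],(780,290),interpolation=cv2.INTER_CUBIC))
cv2.imwrite("pics/z9.png",np.vstack(I))
E
```

```text
t 13.2 pos [ 0.5022 -0.2416  0.111 ] F [ 0.5 -1.1 -0.9] w 0.0274 q6 -1.95
jaw now 83.42 xaxis [-4.e-04  2.e-04 -1.e+00] yaxis [-0.993  0.115  0.   ]
shift cm [1.6 0.  0. ] rv [ 0.002   0.0001 -0.0005]
[ 0.02644245 -0.01382501 -0.00920967]
```

View pics/z9.png

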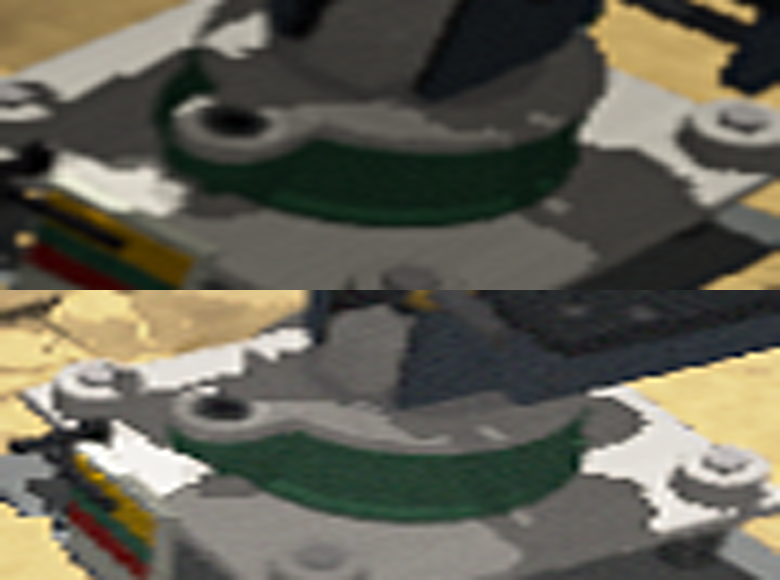

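The cover rests free and seated on the rim. In the scene view a green strip shows to the left of its ear, so I check the ear alignment from the wrist.

```bash
python3 - <<'E'
from h import *
import pickle
c=cap("wrist");pickle.dump(c,open("w9.pkl","wb"))
cv2.imwrite("pics/w9.png",cv2.resize(c["color"][90:250,150:410,::-1],None,fx=3,fy=3,interpolation=cv2.INTER_CUBIC))
E
```

```text
(no output)
```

View pics/w9.png

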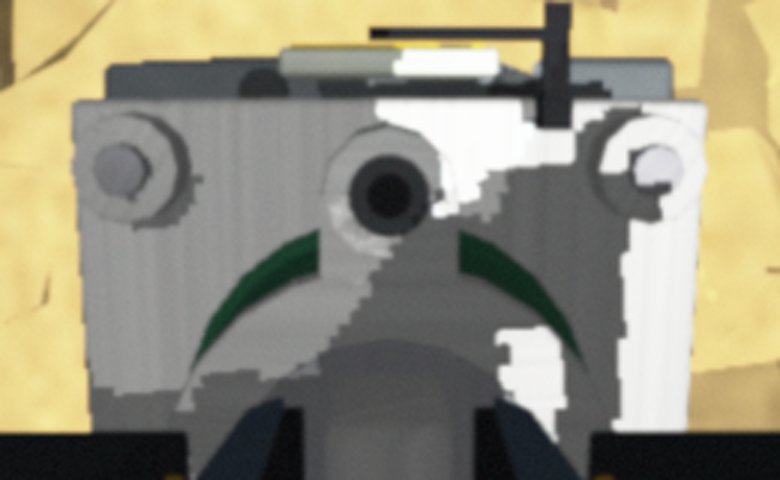

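The crescents either side of the ear are symmetric and the ear hides the housing's ear, so yaw is aligned. Regrip, then press in stages.

step_arm --moves '[0, 0, 0, 0, 0, 0, 0, 0, 0, 0, 0, 0, 0, 0, 0, 0, 0, 0, 0, 0, 0, 0, 0, 0, 0, 0, 0, 0, 0, 0]' --hand -1 --grip_force 60

```text
t: 13.85
tool_pos: [0.5022, -0.2416, 0.111]
tcp_rot: [0.528, -0.47, 0.528, 0.471]
force: [-0.2, 0.6, -0.6]
grip_width: 0.0176
```

step_arm --moves '[0.2, 0, 0, 0, 0, 0, 0.4, 0, 0, 0, 0, 0, 0.6, 0, 0, 0, 0, 0, 0.8, 0, 0, 0, 0, 0, 0.8, 0, 0, 0, 0, 0]'

```text
t: 14.35
tool_pos: [0.5022, -0.2416, 0.1027]
tcp_rot: [0.528, -0.47, 0.528, 0.471]
force: [-1.1, 1.0, 4.4]
grip_width: 0.0179
```

```bash
python3 - <<'E'
from h import *
plan([.5022,-.2416,.0950],83.3);print(manip.get_state()["wrist_torque"])
E
```

```text
t 14.35 pos [ 0.5022 -0.2416  0.1027] F [-1.1  1.   4.4] w 0.0179 q6 -1.95
jaw now 83.42 xaxis [-6.e-04  2.e-04 -1.e+00] yaxis [-0.993  0.115  0.001]
shift cm [0.77 0.   0.  ] rv [ 0.002   0.0002 -0.0006]
[ 0.15164699  0.31202053 -0.02339027]
```

step_arm --moves '[0.2, 0, 0, 0, 0, 0, 0.4, 0, 0, 0, 0, 0, 0.6, 0, 0, 0, 0, 0, 0.77, 0, 0, 0, 0, 0, 0.77, 0, 0, 0, 0, 0]'

```text
t: 14.85
tool_pos: [0.5023, -0.2417, 0.0951]
tcp_rot: [0.528, -0.47, 0.528, 0.471]
force: [-2.9, 1.1, 7.4]
grip_width: 0.0181
```

```bash
python3 - <<'E'
from h import *
plan([.5022,-.2416,.0950],83.3)
I=[]
import pickle
F=[]
for n,p in(("scene",(379,309)),("side",(317,300))):
    c=cap(n,n+"10.png");pickle.dump(c,open(n+"10.pkl","wb"));F.append(manip.get_state()["force"])
    a,b=p[0]-35,p[1]-25
    I.append(cv2.resize(c["color"][b:b+60,a:a+100,::-1],(500,300),interpolation=cv2.INTER_CUBIC))
cv2.imwrite("pics/z10.png",np.vstack(I));print(np.round(F,1),manip.get_state()["tool_pos"])
cap("wrist","w10.png")
E
```

```text
t 14.85 pos [ 0.5023 -0.2417  0.0951] F [-2.9  1.1  7.4] w 0.0181 q6 -1.95
jaw now 83.41 xaxis [-6.e-04  3.e-04 -1.e+00] yaxis [-0.993  0.115  0.001]
shift cm [0.01 0.01 0.  ] rv [ 0.002   0.0002 -0.0006]
[[-3.1  0.9  8. ]
 [-2.3  1.2  8.7]] [ 0.5023011  -0.24169102  0.09518005]
```

View pics/z10.png

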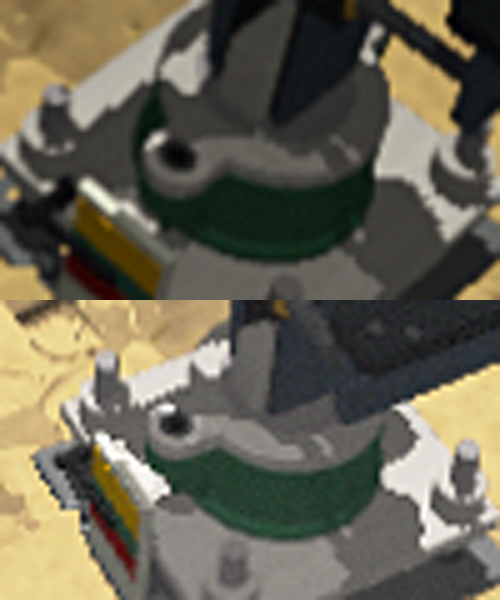

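View pics/w10.png

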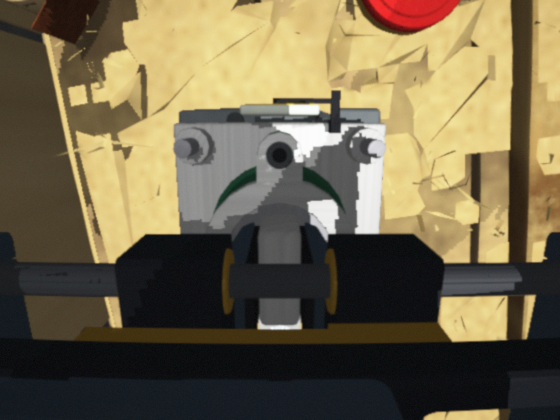

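Force is 7.4–8.7 N, and 15.9 mm of travel is mid-green. I confirm with a pointer close-up and the depth of the nest plate.

```bash
python3 - <<'E'
from h import *
import pickle
I=[]
for n,(a,b) in(("scene",(340,318)),("side",(285,293))):
    for k in("0","10"):
        c=pickle.load(open(n+k+".pkl","rb"));P=cloud(c)
        xy=P[...,:2]-[.5022,-.2416];th=np.radians(-6.6);X=xy@[np.cos(th),np.sin(th)];Y=xy@[-np.sin(th),np.cos(th)]
        m=(abs(X)<.06)&(abs(Y)<.06)&(np.hypot(X,Y)>.052)&(P[...,2]>.035)&(P[...,2]<.066)&(c["color"].min(2)>90)
        print(n,k,m.sum(),np.median(P[m][:,2]))
        I.append(cv2.resize(c["color"][b:b+45,a:a+50,::-1],(390,290),interpolation=cv2.INTER_CUBIC))
cv2.imwrite("pics/z11.png",np.vstack([np.hstack(I[:2]),np.hstack(I[2:])]))
E
```

```text
scene 0 810 0.05853709538286889
scene 10 594 0.04301958746489548
side 0 629 0.06042515306946872
side 10 740 0.04527214729235446
```

View pics/z11.png

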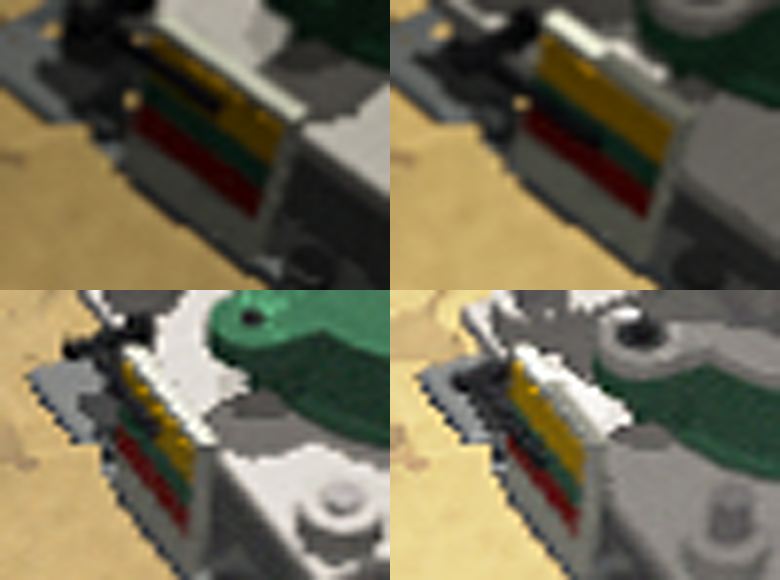

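The plate is down 15.2–15.5 mm in both views and the pointer has left yellow and lies over the green. Hold briefly, check it is steady, then hand in.

step_arm --moves '[0, 0, 0, 0, 0, 0, 0, 0, 0, 0, 0, 0, 0, 0, 0, 0, 0, 0, 0, 0, 0, 0, 0, 0, 0, 0, 0, 0, 0, 0]'

```text
t: 15.5
tool_pos: [0.5023, -0.2417, 0.0954]
tcp_rot: [0.528, -0.47, 0.528, 0.471]
force: [-3.0, 1.4, 9.3]
grip_width: 0.0175
```

```bash
python3 - <<'E'
from h import *
s=manip.get_state();print(s["tool_pos"],s["force"],s["grip_width"])
if .092<s["tool_pos"][2]<.0975 and s["force"][2]>5: print(manip.job_done())
E
```

```text
[ 0.50230218 -0.2416802   0.09536116] [-2.99693449  1.37864191  9.26401886] 0.017486138483453133
the job is handed in; nothing more can be done
None
```

The cover is seated on the green housing and held pressed about 15.5 mm down, in the green. I handed the job in at about 15.5 s with the arm still pushing.

I gripped the cover by its bar, lowered the spigot into the bore and centred it by feeling the bore walls. I then let go briefly so it settled level on the rim, gripped it again at 60 N and pressed in stages.

**Last checks**
- **Travel:** the tool travelled about 15.6 mm. Both outside cameras put the nest plate 15.2–15.5 mm lower than at rest, so it never came near the 30 mm stop.
- **Pointer:** it has left yellow and lies over the green. It stands in front of the scale, so from the cameras' angle it looks closer to the red than it is.
- **Push:** 7.4–9.3 N upward on the tool, against about 8.2 N expected. The tool held its position to about 0.3 mm.
- **Ears:** the wrist view shows them in line, with the tool upright to within about 0.05°.

**What disagreed**
- A sideways force of about 3 N remained while pressing, and I did not find its cause.
- The scene camera showed a thin green strip beside the cover's ear, which I did not explain; neither the wrist view nor the feel of the bore showed any offset.

I did not touch the tape measure, the tin or the blank, though I took no separate final picture of each.

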